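# Load a heated stage insert for live-cell imaging

## Task

Get the heated stage insert ready to image the green-marked dish: lay the blue adapter ring in the insert's round opening, set the green dish in the adapter, lay the steel weight ring over the dish's lid, and last of all put the grey glass-topped cover over the lot so that it stands flat on the insert. Build it up in the insert piece by piece in that order, lowering each piece fully home without dropping it and keeping the dish level, and leave the other dishes, the silver adapter and the black caps where they lie.

Things in the scene. Friction and masses are not known exactly. Their poses are not given: they have to be found in the camera images.
- insert: Heated stage insert: dark plate 160 x 110 x 18 mm on the bench (fixed, left or right, yaw varies), black connector at its +x end. Central round recess in the top, 65 mm across, 4 mm deep, grey and black floor. Origin: centre of the underside, below the recess's centre; x along the 160 mm side, z up. Recess floor 14 mm, plate top 18 mm above the origin.
- adapter_blue: Blue adapter ring: disc 60 mm across, 14 mm thick, foot bevelled to 56 mm, 75 g. In its top a well 41 mm across, 4 mm deep (floor 10 mm above the underside), round a 26 mm black bore. Home in the insert it rests on the recess floor, its upper 10 mm above the plate. Origin: centre of the underside, z up. Grip across the outside.
- dish_green: 35 mm culture dish, lid on, one solid piece 14 mm tall, 22 g: foot 35 mm across (bevelled to 32 at the bottom) from 0 to 5 mm up, white lid 39 mm across from 5 to 14 mm up, green sticker on the lid and green band round it. Origin: centre of the underside, z up. The dish to image. It stands on the adapter's well floor, its lid 1 mm clear of the adapter's top. Grip across the lid.
- weight: Steel weight ring to hold the dish down: 50 mm across, 12 mm tall, 26 mm hole, 120 g. A rebate 45 mm wide and 4 mm deep in its underside (it lies rebate down) drops over the dish's lid; its underside is then 10 mm above the dish's underside. Origin: centre of the underside, z up.
- cover: Grey cover, a bell open below: skirt 78 mm across outside, 70 mm inside, 36 mm tall, 32 mm inside height, 9 mm brass nipple on its +x side; on top a ribbed neck 44 mm across from 36 to 50 mm up round a sunk glass window. Grip it by the neck. 110 g. It stands on the insert's top, over the other pieces. Origin: centre of the open underside, z up.
- dish_yellow: 35 mm culture dish, lid on, one solid piece 14 mm tall, 22 g: foot 35 mm across (bevelled to 32 at the bottom) from 0 to 5 mm up, white lid 39 mm across from 5 to 14 mm up, yellow sticker on the lid and yellow band round it. Origin: centre of the underside, z up. Not wanted.
- dish_red: 35 mm culture dish, lid on, one solid piece 14 mm tall, 22 g: foot 35 mm across (bevelled to 32 at the bottom) from 0 to 5 mm up, white lid 39 mm across from 5 to 14 mm up, red sticker on the lid and red band round it. Origin: centre of the underside, z up. Not wanted.
- adapter_silver: Silver adapter ring for larger dishes: 60 mm across, 14 mm thick, with a 51 mm well, 4 mm deep, and a 42 mm black bore. Not wanted. Origin: centre of the underside.
- cap_tall: Black plastic dust cap, 38 mm across, 26 mm tall. Not wanted. Origin: centre of the underside.
- cap_low: Black plastic dust cap, 38 mm across, 18 mm tall. Not wanted. Origin: centre of the underside.

How it is judged:
On the way, in this order (a step that is already met when the one before it is completed fails the run):
1. the blue adapter lies home in the insert's opening (horizontal distance between adapter_blue and insert below 0.005 m and z of adapter_blue in the frame of insert between 0.0122 and 0.0158 m and angle between adapter_blue's own z axis and vertical below 0.06 rad), for 0.2 s.
2. the green dish stands home in the adapter (all of step 1 and horizontal distance between dish_green and adapter_blue below 0.006 m and z of dish_green in the frame of adapter_blue between 0.0082 and 0.0118 m and angle between dish_green's own z axis and vertical below 0.06 rad), for 0.2 s.
3. the weight ring lies home over the dish's lid (all of step 2 and horizontal distance between weight and dish_green below 0.006 m and z of weight in the frame of dish_green between 0.0082 and 0.0118 m and angle between weight's own z axis and vertical below 0.06 rad), for 0.2 s.
4. the cover stands flat on the insert over the stack (all of step 3 and horizontal distance between cover and insert below 0.01 m and z of cover in the frame of insert between 0.0162 and 0.0198 m and angle between cover's own z axis and vertical below 0.06 rad), for 0.2 s.
At the end, for the whole second after the job is handed in: Adapter on the floor of the insert's recess (centre within 5 mm), dish on the adapter's well floor (6 mm), weight down over the dish's lid (6 mm), cover flat on the insert's top (10 mm); each at its seated height within 1.8 mm, level within 0.06 rad, at rest (all of step 4 and linear speed of each of adapter_blue, dish_green, weight, cover below 0.02 m/s); the robot touches nothing.
It fails at once if one of the other dishes is moved more than 20 mm (distance of any of dish_yellow, dish_red from where it was at the start of the episode above 0.02 m).
It fails at once if the silver adapter or a black cap is moved more than 20 mm (distance of any of adapter_silver, cap_tall, cap_low from where it was at the start of the episode above 0.02 m).
It fails at once if the green dish is tipped more than 20 degrees (angle between dish_green's own z axis and vertical above 0.35 rad).
It fails at once if a piece is dropped (out of the fingers, faster than 0.5 m/s) ((linear speed of adapter_blue above 0.5 m/s and contact force between the fingers and adapter_blue below 0.05 N) or (linear speed of dish_green above 0.5 m/s and contact force between the fingers and dish_green below 0.05 N) or (linear speed of weight above 0.5 m/s and contact force between the fingers and weight below 0.05 N) or (linear speed of cover above 0.5 m/s and contact force between the fingers and cover below 0.05 N)).
It also fails if it takes over 102 s, if anything falls off the work surface, if the arm or the gripper's body presses on something with over 40 N, if the wrist force passes 120 N, or if a joint passes its speed limit or range.

## Robot

A 7-joint arm with a two-finger parallel gripper is mounted at the origin on the work surface. World frame = base frame: x ahead of the robot, y to its left, z up, the work surface at z = 0. Lengths are in m, angles in rad, forces in N, time in s.
With the tool pointing down it reaches from about 0.425 to 0.925 m from the base axis. Payload 6.8 kg.
Tool frame: the origin (TCP) lies at the very end of the fingers, on their centre line; the grasp point (between the pads) lies 19 mm behind it; z points along the fingers, y is the line along which they close (so a half turn about z gives the same grasp; the last joint's range is limited). The gripper opens to 85 mm and grips with 20 to 120 N. Pads are 22 mm wide; open, the fingers measure 114 mm over their backs; the gripper's body (76 mm by 85 mm) begins 54 mm behind the grasp point. The pads swing forward as they close: fully open they stand 13 mm farther back than shut.
Start: joints at [1.098, 0.477, 0.022, 1.555, -0.011, 1.109, -0.083], TCP at [0.241, -0.631, 0.231] pointing down, gripper open.
Joint ranges: [-2.96, 2.96], [-0.34, 2.1], [-1.41, 1.46], [0.24, 2.44], [-1.37, 4.51], [0.17, 1.92], [-2.96, 2.96]. Speed limits (rad/s): [2.39, 2.39, 3.14, 3.14, 3.14, 3.14, 3.14].

## Interface

Orientations are given as a unit quaternion [w, x, y, z].
In Python, from station import bot gives the robot as it stands. The module is installed in compiled form; this text tells all that it offers.
- The arm moves only by the shell command python3 -m jog 'ROWS' [OPENING] [FORCE]. ROWS is JSON, a list of rows, each a list of 4 numbers: the shift along the tool's x, y, z in cm, then the turn about the tool's z in rad. In form: [[x, y, z, spin], ...]. A call has 1 to 20 rows; each row is the pose to reach, as a shift and turn from the pose commanded when the call began, along the tool's axes at that moment; what a row does not reach only later rows make up. A row lasts 1/12 s, in which the tool goes at most 41.7 mm and 7.16 degrees, less where a joint would pass 70% of its speed; a pose out of reach is approached as far as the arm can. A call with a gripper value outside its range is refused whole. OPENING is the closure, from -1 (fully open) to 1 (shut), set as the call begins (- or left out, the last holds). The fingers move at their own pace and stop on an object; FORCE is the grip in N (left out, the last holds). Time passes only in rows, so rows that repeat a pose let the fingers close. It gives the time, the measured TCP pose, the force, the opening and the grip force at its end, in the units of the state.
- bot.get_obs(): the state, without advancing time (a new reading comes with each control period).
- bot.read_camera(name): name is "side" or "top" or "wrist"; returns a dict with "pixels" (420x560x3 uint8, red, green, blue), "depth" (420x560 float32, m along the optical axis (not along the pixel's ray), 0 where there is no reading), "fovy" (degrees; the focal length in pixels is half the picture's height over the tangent of half this angle, whatever the lens; pixels are square), "cx", "cy" (the principal point, pixels), "distortion" ([k1, k2, p1, p2, k3] as OpenCV has them; the pictures are not rectified), "pose" (4x4, takes a point from camera to world coordinates). Camera axes: x right, y down, z forward; pixel columns grow to the right and rows downward; lengths in m; the calibration is good to about 2 mm. A picture is of the moment at which its call begins.
- bot.hand_in(): hands the job in; it is judged then, once.
The state is a dict: "t": time; "q": joint angles; "joint_vel": joint speeds; "joint_torque": joint torques, N m; "eef_pos": TCP position; "tool_rot": TCP orientation; "contact_force": force on the tool from outside, world axes, zero at the start; "torque": the same for the moment, N m; "gripper_width": opening from 0.0 (shut) to 1.0 (fully open); "grasp_force": force on a finger pad.
Only numpy, scipy, OpenCV 4.12 (cv2) and the standard library are available. Lean on these libraries where they do the work, as an engineer would, in place of code of your own. Each camera call takes 0.05 s, during which the arm holds its last target. There are 200 camera calls.

## Working session

There is one attempt and no reset: what is moved stays moved. The work goes in short steps, Python scripts to look and compute and a shell command to move; the robot and the scene stay as the last step left them, time stands still between calls to the robot, and variables do not carry over. Pictures are saved under pics/ and viewed, at most 15 in all, crops included, and the job is handed in when it is done.

```bash
mkdir -p pics; cat > h.py <<'E'
import numpy as np, cv2
from station import bot
def cam(n):
    c=bot.read_camera(n); f=210/np.tan(np.radians(c["fovy"])/2)
    c["K"]=np.array([[f,0,c["cx"]],[0,f,c["cy"]],[0,0,1]]); c["d"]=np.array(c["distortion"],float); c["pose"]=np.array(c["pose"]); return c
def save(c,n,s=1.0):
    im=cv2.cvtColor(np.array(c["pixels"]),cv2.COLOR_RGB2BGR); cv2.imwrite("pics/"+n,cv2.resize(im,None,fx=s,fy=s))
def rays(c,uv):
    uv=np.array(uv,float).reshape(-1,1,2); return cv2.undistortPoints(uv,c["K"],c["d"]).reshape(-1,2)
def cloud(c):
    v,u=np.mgrid[0:420,0:560]; n=rays(c,np.stack([u,v],-1)).reshape(420,560,2)
    z=c["depth"][...,None]; P=np.concatenate([n*z,z],-1); return P@c["pose"][:3,:3].T+c["pose"][:3,3]
def onplane(c,uv,z):
    n=rays(c,uv); d=np.c_[n,np.ones(len(n))]@c["pose"][:3,:3].T; o=c["pose"][:3,3]
    return o+d*((z-o[2])/d[:,2])[:,None]
E
python3 - <<'E'
from h import *
o=bot.get_obs(); print({k:np.round(v,3) for k,v in o.items()})
for n in ("top","side","wrist"):
    c=cam(n); save(c,n+"0.png",1.4); np.savez(n+"0.npz",**c); print(n,c["pose"].round(3).tolist(),c["fovy"],c["d"])
E
```

```text
{'t': np.float64(0.0), 'q': array([ 1.098,  0.478,  0.022,  1.556, -0.012,  1.109, -0.083]), 'joint_vel': array([-0.001,  0.   ,  0.001,  0.   ,  0.001, -0.001, -0.   ]), 'joint_torque': array([-0.0000e+00, -5.9646e+01,  1.6080e+00, -2.8120e+01,  1.2000e-02,
        9.0000e-03,  0.0000e+00]), 'eef_pos': array([ 0.241, -0.63 ,  0.23 ]), 'tool_rot': array([-0.001,  0.983,  0.181, -0.   ]), 'contact_force': array([ 1.096, -0.5  ,  0.594]), 'torque': array([-0.04 , -0.016,  0.016]), 'grasp_force': np.float64(0.0), 'gripper_width': np.float64(0.998)}
top [[-0.016, -0.985, 0.174, 0.401], [-0.999, 0.009, -0.041, 0.015], [0.039, -0.174, -0.984, 0.872], [0.0, 0.0, 0.0, 1.0]] 53.97196619929384 [-0.02309608  0.          0.          0.          0.        ]
side [[-0.988, -0.092, 0.126, 0.413], [-0.156, 0.549, -0.821, 0.858], [0.006, -0.831, -0.557, 0.599], [0.0, 0.0, 0.0, 1.0]] 46.36867145928987 [0.03841087 0.         0.         0.         0.        ]
wrist [[0.357, -0.882, -0.308, 0.32], [-0.934, -0.338, -0.116, -0.601], [-0.002, 0.329, -0.944, 0.373], [0.0, 0.0, 0.0, 1.0]] 59.27708032498498 [-0.08835204  0.          0.          0.          0.        ]
```

View pics/top0.png

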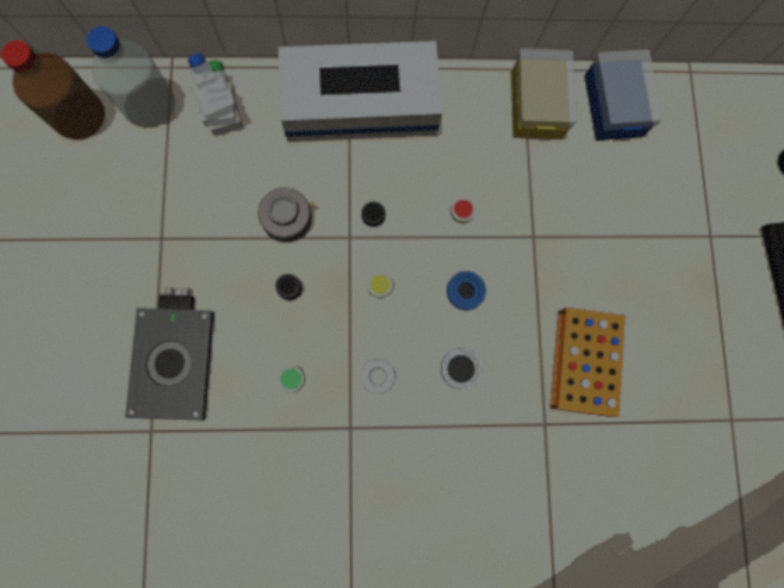

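View pics/side0.png

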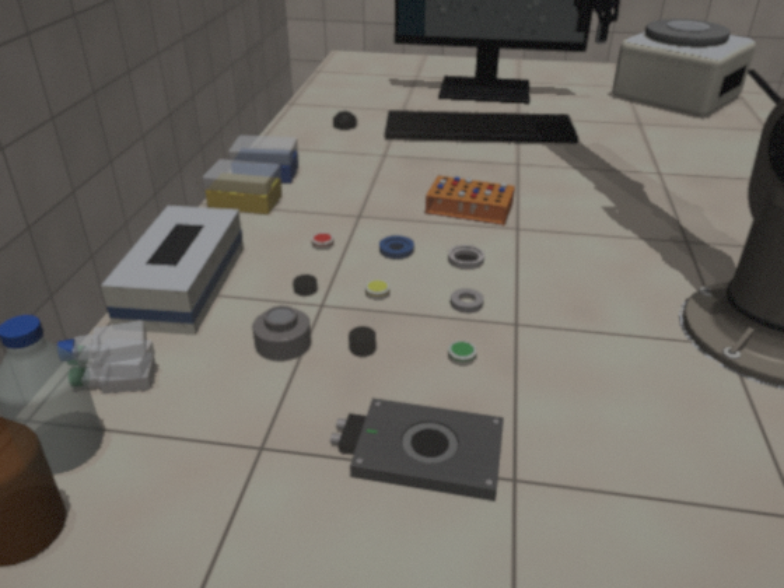

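The top view shows the insert recess at about (169,363) in the 1.4× picture, with its connector upward. The blue adapter is at (466,291), the green dish at (291,379) and the weight at (378,376). The cover is at (285,213), nipple to the right. The silver adapter is at (461,368) and the caps are at (373,214) and (289,287). The side view agrees with this layout. Next I'll measure all of it from both cameras.

```bash
cat > m.py <<'E'
from h import *
seeds=dict(insert=(169,363,.018,.045),blue=(466,291,.014,.04),green=(291,379,.014,.03),weight=(378,376,.012,.035),cover=(285,213,.05,.05),silver=(461,368,.014,.04),capA=(373,214,.02,.03),capB=(289,287,.02,.03),yellow=(380,286,.014,.03),red=(462,210,.014,.03))
C={n:dict(np.load(n+"0.npz")) for n in("top","side")}; P={n:cloud(C[n]) for n in C}
for n in C:
    D=P[n]; m=(C[n]["depth"]>0)&(D[...,2]<.01)&(D[...,2]>-.02)&(abs(D[...,0]-.45)<.2)&(abs(D[...,1])<.3); print(n,"bench z",np.median(D[m][:,2]).round(4))
for k,(u,v,h,r) in seeds.items():
    x=onplane(C["top"],[(u/1.4,v/1.4)],h)[0]; out=[]
    for n in C:
        D=P[n]; c=x[:2].copy()
        for _ in range(3):
            m=(np.hypot(D[...,0]-c[0],D[...,1]-c[1])<r)&(C[n]["depth"]>0)
            z=D[m][:,2]; zt=np.percentile(z,90); t=m&(D[...,2]>zt-.004)
            pts=D[t][:,:2].astype(np.float32); (cx,cy),R=cv2.minEnclosingCircle(pts); 
            if k!="insert": c=np.array([cx,cy])
        out.append((n,*np.round([cx,cy,zt,R],4).tolist(),t.sum()))
    print(k,x[:2].round(4),out)
E
python3 m.py
```

```text
top bench z 0.001
side bench z -0.0008
insert [0.4523 0.3006] [('top', 0.4523, 0.3006, 0.0202, 0.0449, np.int64(977)), ('side', 0.4523, 0.3006, 0.0184, 0.0451, np.int64(1260))]
blue [ 0.5557 -0.1389] [('top', 0.559, -0.1397, 0.0157, 0.0307, np.int64(369)), ('side', 0.5605, -0.1366, 0.0135, 0.0317, np.int64(197))]
green [0.4271 0.1239] [('top', 0.4288, 0.125, 0.0163, 0.0197, np.int64(282)), ('side', 0.4286, 0.1269, 0.0141, 0.021, np.int64(225))]
weight [ 0.4297 -0.0036] [('top', 0.4309, -0.0025, 0.014, 0.0251, np.int64(327)), ('side', 0.4317, -0.0009, 0.0115, 0.0274, np.int64(233))]
cover [0.6685 0.1314] [('top', 0.6747, 0.1363, 0.0487, 0.0226, np.int64(358)), ('side', 0.6774, 0.1395, 0.0469, 0.023, np.int64(309))]
silver [ 0.4396 -0.1269] [('top', 0.4404, -0.1269, 0.0146, 0.0301, np.int64(284)), ('side', 0.4417, -0.1244, 0.0125, 0.0314, np.int64(168))]
capA [0.6761 0.0012] [('top', 0.6803, 0.0011, 0.0198, 0.0186, np.int64(222)), ('side', 0.6818, 0.0039, 0.0179, 0.0208, np.int64(148))]
capB [0.563  0.1279] [('top', 0.5653, 0.1294, 0.0281, 0.019, np.int64(251)), ('side', 0.5651, 0.1328, 0.0256, 0.0196, np.int64(208))]
yellow [ 0.5646 -0.0083] [('top', 0.5684, -0.0077, 0.0164, 0.0197, np.int64(255)), ('side', 0.5688, -0.0048, 0.0138, 0.0201, np.int64(157))]
red [ 0.6842 -0.1378] [('top', 0.6861, -0.139, 0.0156, 0.0197, np.int64(223)), ('side', 0.6871, -0.1354, 0.0138, 0.0222, np.int64(114))]
```

View pics/wrist0.png

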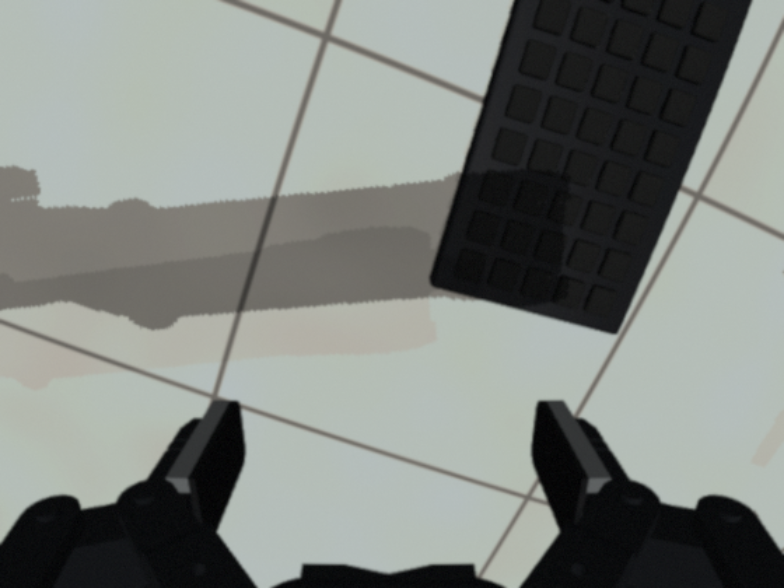

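The wrist view shows only bench and fingers: the finger tips are at (235,410) and (540,410), and image right is tool y. I'll write a move calculator and hover over the blue adapter.

```bash
cat >> h.py <<'E'
from scipy.spatial.transform import Rotation as Ro
def tool():
    o=bot.get_obs(); q=o["tool_rot"]; return np.array(o["eef_pos"]),Ro.from_quat([q[1],q[2],q[3],q[0]]).as_matrix(),o
def plan(x,y,z,yaw=0.):
    p,R,o=tool(); d=R.T@(np.array([x,y,z])-p)*100; cur=np.arctan2(R[1,0],R[0,0]); t=cur-np.radians(yaw)
    print("t",round(float(o["t"]),2),"pos",p.round(4),"tilt",np.degrees(np.arccos(-R[2,2])).round(2),"shift cm",d.round(2),"turn",round(float(t),3),"rows",int(np.ceil(np.linalg.norm(d)/4.1)))
E
python3 -c "
from h import *
plan(.559,-.139,.13)"
```

```text
t 0.15 pos [ 0.2406 -0.6302  0.2306] tilt 0.08 shift cm [ 47.27 -34.51  10.1 ] turn 0.365 rows 15
```

```bash
python3 -m jog '[[47.3,-34.5,6,0.36],[47.3,-34.5,6,0.36],[47.3,-34.5,6,0.36],[47.3,-34.5,6,0.36],[47.3,-34.5,6,0.36],[47.3,-34.5,6,0.36],[47.3,-34.5,6,0.36],[47.3,-34.5,6,0.36],[47.3,-34.5,6,0.36],[47.3,-34.5,6,0.36],[47.3,-34.5,10,0.365],[47.3,-34.5,10.1,0.365],[47.3,-34.5,10.1,0.365],[47.3,-34.5,10.1,0.365],[47.3,-34.5,10.1,0.365],[47.3,-34.5,10.1,0.365],[47.3,-34.5,10.1,0.365],[47.3,-34.5,10.1,0.365]]' -1 40
cat > w.py <<'E'
import sys
from h import *
# wrist look: python3 w.py name x y h r : fit the circle of points within 4 mm of local top
n,x,y,r=sys.argv[1],*map(float,sys.argv[2:5]); c=cam("wrist"); save(c,n+".png",1.0); D=cloud(c); np.savez(n+".npz",**c)
p,R,o=tool(); b=np.array([x,y])
for _ in range(3):
    m=(np.hypot(D[...,0]-b[0],D[...,1]-b[1])<r)&(c["depth"]>0); zt=np.percentile(D[m][:,2],90)
    q=D[m&(abs(D[...,2]-zt)<.003)][:,:2].astype(np.float32); (cx,cy),rad=cv2.minEnclosingCircle(q); b=np.array([cx,cy])
uv=np.argwhere(m&(abs(D[...,2]-zt)<.003)).mean(0)
lo=(np.hypot(D[...,0]-b[0],D[...,1]-b[1])>r)&(np.hypot(D[...,0]-b[0],D[...,1]-b[1])<r+.02)&(c["depth"]>0)
print("centre",b.round(4),"top",zt.round(4),"around",np.median(D[lo][:,2]).round(4),"R",round(rad,4),len(q),"px rc",uv.round(0),"tcp",p.round(4),"off from tcp",(b-p[:2]).round(4))
E
python3 w.py w1 .559 -.139 .042
```

```text
t: 1.65
eef_pos: [0.559, -0.1412, 0.1304]
tool_rot: [0.001, 1.0, -0.001, -0.0]
contact_force: [0.8, -0.3, 0.5]
gripper_width: 1.003
grasp_force: 0.0
centre [ 0.5715 -0.1417] top 0.2109 around 0.1626 R 0.0411 3337 px rc [408. 275.] tcp [ 0.5589 -0.1417  0.1306] off from tcp [0.0126 0.    ]
```

```bash
sed -i 's/D=cloud(c);/D=cloud(c); c["depth"]=np.where(D[...,2]<.08,c["depth"],0);/' w.py; python3 w.py w2 .559 -.139 .042
```

```text
centre [ 0.5588 -0.1402] top 0.014 around -0.0003 R 0.0303 2732 px rc [205. 274.] tcp [ 0.559  -0.1417  0.1307] off from tcp [-0.0002  0.0015]
```

View pics/w2.png

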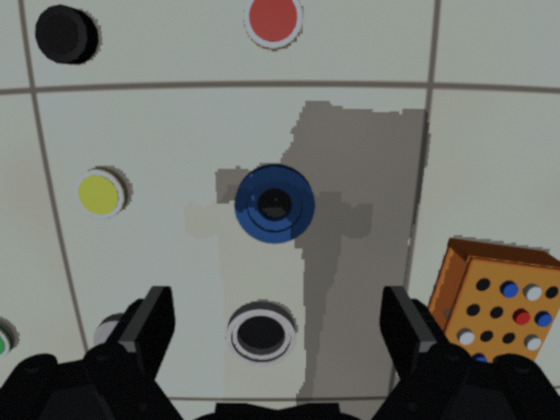

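Blue adapter centred at pixel (274,205), with nothing close enough to foul the fingers. I'll pre-close a little and measure where the finger tips really are.

```bash
cat > tips.py <<'E'
from h import *
c=cam("wrist"); D=cloud(c); p,R,o=tool(); L=(D-p)@R  # tool coords
m=(c["depth"]>0)&(c["depth"]<.2)
for s in(-1,1):
    k=m&(s*L[...,1]>.003)&(abs(L[...,0])<.02)&(L[...,2]>-.03)&(L[...,2]<.02); q=L[k]; 
    t=q[q[:,2]>np.percentile(q[:,2],97)-.002]
    print(s,"tip z(max,p99)",q[:,2].max().round(4),np.percentile(q[:,2],99).round(4),"y range at tip",t[:,1].min().round(4),t[:,1].max().round(4),"x",t[:,0].min().round(4),t[:,0].max().round(4))
print("width",o["gripper_width"])
E
python3 tips.py; python3 -m jog '[[0,-0.15,0,0],[0,-0.15,2,0],[0,-0.15,4,0],[0,-0.15,4,0],[0,-0.15,4,0],[0,-0.15,4,0]]' -0.55; python3 tips.py; python3 w.py w3 .559 -.139 .042
```

```text
-1 tip z(max,p99) -0.0121 -0.0135 y range at tip -0.0485 -0.0411 x -0.0108 0.0106
1 tip z(max,p99) -0.0119 -0.0132 y range at tip 0.0434 0.0498 x -0.0105 0.0105
width 0.999271085884835
t: 2.3
eef_pos: [0.56, -0.1384, 0.0912]
tool_rot: [0.0, 1.0, -0.0, 0.0]
contact_force: [-0.0, -0.4, 0.5]
gripper_width: 0.778
grasp_force: 0.0
-1 tip z(max,p99) -0.005 -0.0068 y range at tip -0.0385 -0.0318 x -0.0108 0.0106
1 tip z(max,p99) -0.0056 -0.0068 y range at tip 0.0338 0.0402 x -0.0107 0.0106
width 0.7765197913042082
centre [ 0.5588 -0.1404] top 0.014 around -0.0003 R 0.0304 3627 px rc [225. 278.] tcp [ 0.5605 -0.1384  0.0916] off from tcp [-0.0017 -0.002 ]
```

```bash
python3 -c "
from h import *
plan(.5588,-.1393,.002);print(bot.get_obs()['joint_vel'].round(3))"
```

```text
t 2.4 pos [ 0.5605 -0.1384  0.0916] tilt 0.12 shift cm [-0.19  0.09  8.96] turn -0.001 rows 3
[-0.001 -0.    -0.002  0.     0.    -0.002 -0.001]
```

```bash
python3 -m jog '[[-0.18,0.09,3,0],[-0.18,0.09,6,0],[-0.18,0.09,8,0],[-0.18,0.09,8.9,0],[-0.18,0.09,8.9,0],[-0.18,0.09,8.9,0]]' -0.55; python3 -m jog '[[0,0,0,0],[0,0,0,0],[0,0,0,0],[0,0,0,0],[0,0,0,0],[0,0,0,0]]' 1 40; python3 tips.py
```

```text
t: 2.9
eef_pos: [0.5585, -0.1391, 0.0021]
tool_rot: [0.0, 1.0, -0.0, 0.0]
contact_force: [-0.2, 0.5, 1.1]
gripper_width: 0.774
grasp_force: 0.0
t: 3.4
eef_pos: [0.5592, -0.1392, 0.0032]
tool_rot: [0.0, 1.0, -0.0, 0.002]
contact_force: [-1.8, -0.2, 7.6]
gripper_width: 0.679
grasp_force: 43.2
-1 tip z(max,p99) 0.0058 0.0048 y range at tip -0.1374 -0.003 x -0.02 0.02
1 tip z(max,p99) 0.0058 0.0049 y range at tip 0.0032 0.1419 x -0.02 0.02
width 0.6779870104176317
```

```bash
cat > rec.py <<'E'
import sys
from h import *
# recess centre from the wrist depth: floor points below the plate top
c=cam("wrist"); save(c,sys.argv[1]+".png"); D=cloud(c); b=np.array([.4523,.3006]); p,R,o=tool()
for _ in range(4):
    d=np.hypot(D[...,0]-b[0],D[...,1]-b[1]); k=(c["depth"]>0)&(D[...,2]<.03)
    zp=np.median(D[k&(d>.037)&(d<.05)][:,2]); f=k&(d<.037)&(D[...,2]<zp-.002)
    q=D[f]; (cx,cy),r=cv2.minEnclosingCircle(q[:,:2].astype(np.float32)); b=np.array([cx,cy])
print("recess",b.round(4),"mean",q[:,:2].mean(0).round(4),"r",round(r,4),"plate",zp.round(4),"floor",np.median(q[:,2]).round(4),len(q),"px",np.argwhere(f).mean(0).round(0),"tcp",p.round(4))
E
python3 -m jog '[[0,0,-2,0],[0,0,-5,0],[0,0,-9,0],[0,0,-12.8,0],[-10.7,-44,-12.8,0],[-10.7,-44,-12.8,0],[-10.7,-44,-12.8,0],[-10.7,-44,-12.8,0],[-10.7,-44,-12.8,0],[-10.7,-44,-12.8,0],[-10.7,-44,-12.8,0],[-10.7,-44,-12.8,0],[-10.7,-44,-12.8,0],[-10.7,-44,-12.8,0],[-10.7,-44,-12.8,0],[-10.7,-44,-12.8,0],[-10.7,-44,-12.8,0],[-10.7,-44,-12.8,0],[-10.7,-44,-12.8,0]]'; python3 rec.py r1
```

```text
t: 5.03
eef_pos: [0.4516, 0.2993, 0.1295]
tool_rot: [0.0, 1.0, -0.001, 0.0]
contact_force: [-0.0, -0.7, -1.0]
gripper_width: 0.681
grasp_force: 43.7
recess [0.453  0.3009] mean [0.4583 0.3007] r 0.033 plate 0.0177 floor 0.0142 4794 px [198. 273.] tcp [0.4517 0.2992 0.1295]
```

View pics/r1.png

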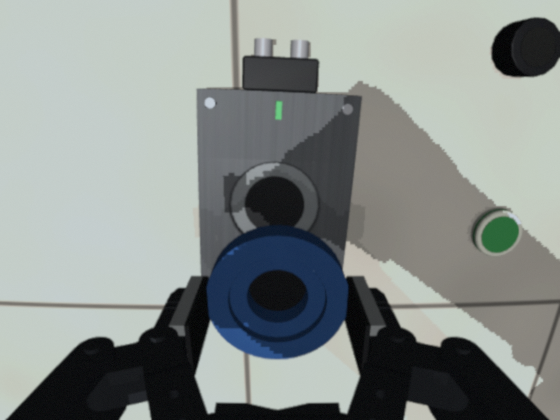

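The recess is at pixel (273,198), partly hidden behind the level held adapter at (278,290). I'll measure the adapter in the hand with the same camera so the bias cancels.

```bash
cat > held.py <<'E'
import sys
from h import *
# top face of the held piece: python3 held.py radius_max zlo zhi (relative to tcp, up)
rm,a,b_=map(float,sys.argv[1:4]); c=cam("wrist"); D=cloud(c); p,R,o=tool(); b=p[:2].copy()
for _ in range(3):
    d=np.hypot(D[...,0]-b[0],D[...,1]-b[1]); k=(c["depth"]>0)&(d<rm)&(D[...,2]>p[2]+a)&(D[...,2]<p[2]+b_)
    k&=abs(D[...,1]-p[1])<rm*0.8
    zt=np.percentile(D[k][:,2],85); q=D[k&(abs(D[...,2]-zt)<.002)]; (cx,cy),r=cv2.minEnclosingCircle(q[:,:2].astype(np.float32)); b=np.array([cx,cy])
    n=np.linalg.svd(q-q.mean(0))[2][2] if len(q)<9000 else [0,0,0]
print("held centre-tcp",(b-p[:2]).round(4),"r",round(r,4),"top-tcp",(zt-p[2]).round(4),len(q),"normal",np.round(n,3),"tcp",p.round(4))
E
python3 held.py .036 .002 .03
```

```text
held centre-tcp [-0.0005 -0.0001] r 0.0313 top-tcp 0.0108 7671 normal [0.001 0.002 1.   ] tcp [0.4517 0.2993 0.1294]
```

```bash
python3 -m jog '[[0.14,-0.16,0,0],[0.14,-0.16,3,0],[0.14,-0.16,6,0],[0.14,-0.16,8.5,0],[0.14,-0.16,9.8,0],[0.14,-0.16,10.4,0],[0.14,-0.16,10.7,0],[0.14,-0.16,10.9,0],[0.14,-0.16,11.0,0],[0.14,-0.16,11.1,0],[0.14,-0.16,11.17,0],[0.14,-0.16,11.24,0],[0.14,-0.16,11.24,0]]'
```

```text
t: 6.22
eef_pos: [0.4526, 0.3029, 0.0173]
tool_rot: [-0.0, 1.0, -0.0, 0.0]
contact_force: [1.2, -0.6, 1.2]
gripper_width: 0.68
grasp_force: 43.8
```

```bash
python3 -m jog '[[0,0.1,0.05,0],[0,0.1,0.1,0],[0,0.1,0.1,0]]'; python3 tips.py
```

```text
t: 6.47
eef_pos: [0.4527, 0.3028, 0.0172]
tool_rot: [-0.001, 1.0, 0.0, 0.001]
contact_force: [-2.3, -0.2, 9.3]
gripper_width: 0.681
grasp_force: 44.6
-1 tip z(max,p99) 0.0198 0.019 y range at tip -0.1473 -0.0578 x -0.02 0.02
1 tip z(max,p99) 0.0193 0.0186 y range at tip 0.0641 0.1524 x -0.02 0.02
width 0.6769860360456665
```

It has seated: the height matches the prediction and the upward force is 9 N. Releasing and lifting.

```bash
python3 -m jog '[[0,0,-0.05,0],[0,0,-0.05,0],[0,0,-0.05,0],[0,0,-1,0],[0,0,-4,0],[0,0,-8,0],[0,0,-11,0],[0,0,-11,0],[0,0,-11,0]]' -0.6; python3 w.py a1 .453 .302 .036
```

```text
t: 7.27
eef_pos: [0.4535, 0.3024, 0.1284]
tool_rot: [-0.001, 1.0, -0.0, 0.002]
contact_force: [-1.4, 0.5, -0.0]
gripper_width: 0.795
grasp_force: 0.0
centre [0.4523 0.302 ] top 0.0282 around 0.0177 R 0.0304 3031 px rc [214. 277.] tcp [0.4525 0.3016 0.1267] off from tcp [-0.0003  0.0005]
```

View pics/a1.png

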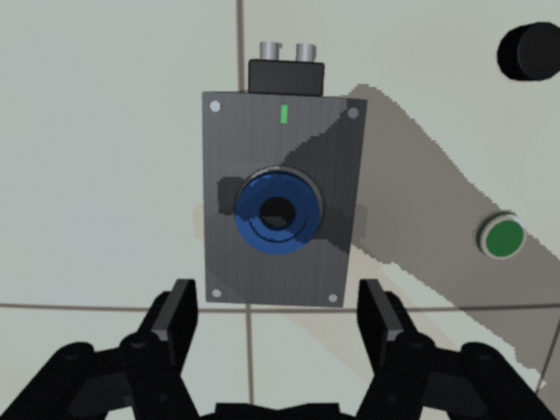

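The adapter is at pixel (277,214), seated flat with its top at 28.2 mm. Next is the green dish.

```bash
python3 -m jog '[[-2.4,17.6,0,0],[-2.4,17.6,0,0],[-2.4,17.6,0,0],[-2.4,17.6,0,0],[-2.4,17.6,2,0],[-2.4,17.6,4,0],[-2.4,17.6,4,0],[-2.4,17.6,4,0],[-2.4,17.6,4,0]]' -0.3; python3 tips.py; python3 w.py g1 .4288 .125 .03; python3 -c "
from h import *
plan(.4288,.125,.005)"
```

```text
t: 8.07
eef_pos: [0.4282, 0.1264, 0.0859]
tool_rot: [-0.0, 1.0, 0.0, -0.0]
contact_force: [0.1, -0.3, 0.3]
gripper_width: 0.646
grasp_force: 0.0
-1 tip z(max,p99) -0.0028 -0.0045 y range at tip -0.033 -0.0262 x -0.0112 0.0109
1 tip z(max,p99) -0.0029 -0.0047 y range at tip 0.0287 0.0356 x -0.0108 0.0109
width 0.6506719827011845
centre [0.4287 0.1238] top 0.0144 around -0.0003 R 0.0198 2821 px rc [227. 280.] tcp [0.4288 0.1267 0.0865] off from tcp [-0.0001 -0.0029]
t 8.17 pos [0.4288 0.1267 0.0865] tilt 0.06 shift cm [-0.01  0.17  8.15] turn 0.001 rows 2
```

View pics/g1.png

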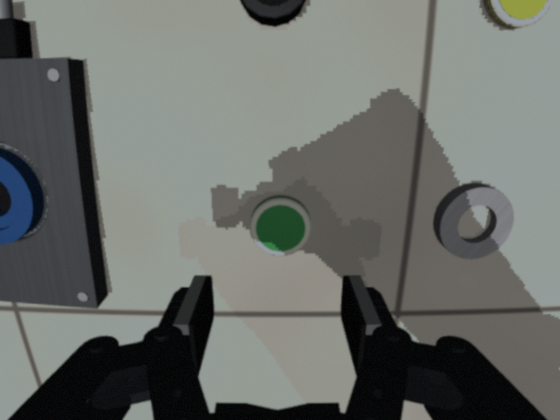

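Green dish at pixel (280,227), clear on both sides. Descending and gripping the lid.

```bash
python3 -m jog '[[0,0.15,3,0],[0,0.15,6,0],[0,0.15,7.6,0],[0,0.15,8.2,0],[0,0.15,8.22,0],[0,0.15,8.22,0]]' -0.3; python3 -m jog '[[0,0,0,0],[0,0,0,0],[0,0,0,0],[0,0,0,0],[0,0,0,0],[0,0,0,0],[0,0,0,0]]' 1 30; python3 held.py .024 .0 .03
```

```text
t: 8.67
eef_pos: [0.4288, 0.1248, 0.0044]
tool_rot: [-0.0, 1.0, 0.0, 0.0]
contact_force: [1.0, -0.6, 0.0]
gripper_width: 0.65
grasp_force: 0.0
t: 9.25
eef_pos: [0.4293, 0.1247, 0.0051]
tool_rot: [-0.001, 1.0, -0.0, 0.001]
contact_force: [-1.6, -0.1, 5.3]
gripper_width: 0.426
grasp_force: 29.4
held centre-tcp [0.0004 0.    ] r 0.022 top-tcp 0.0095 5481 normal [-0.004  0.003 -1.   ] tcp [0.4293 0.1247 0.0052]
```

```bash
python3 -m jog '[[0,0,-0.5,0],[0,0,-2,0],[0,0,-5,0],[0,0,-8,0],[0,-3,-10,0],[2.3,-17.8,-10,0],[2.3,-17.8,-10,0],[2.3,-17.8,-10,0],[2.3,-17.8,-10,0],[2.3,-17.8,-10,0],[2.3,-17.8,-10,0],[2.3,-17.8,-10,0],[2.3,-17.8,-10,0]]'; python3 held.py .024 .0 .03;  python3 w.py g2 .4523 .302 .036; python3 -c "
from h import *
plan(.4520,.3028,.029)"
```

```text
t: 10.38
eef_pos: [0.4514, 0.3003, 0.1039]
tool_rot: [0.001, 1.0, -0.001, -0.0]
contact_force: [-0.5, -0.3, -0.7]
gripper_width: 0.425
grasp_force: 30.2
held centre-tcp [ 0.0006 -0.    ] r 0.022 top-tcp 0.0096 5428 normal [ 0.006 -0.     1.   ] tcp [0.4515 0.3003 0.1039]
centre [0.4524 0.3023] top 0.0281 around 0.0177 R 0.0303 3007 px rc [215. 273.] tcp [0.4515 0.3005 0.1039] off from tcp [0.0009 0.0018]
t 10.48 pos [0.4515 0.3005 0.1039] tilt 0.05 shift cm [ 0.05 -0.24  7.49] turn -0.002 rows 2
```

View pics/g2.png

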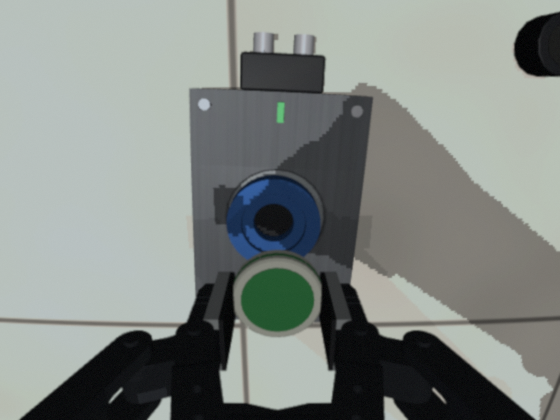

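```bash
python3 -m jog '[[0.04,-0.23,1,0],[0.04,-0.23,3.5,0],[0.04,-0.23,5.5,0],[0.04,-0.23,6.4,0],[0.04,-0.23,6.8,0],[0.04,-0.23,7.0,0],[0.04,-0.23,7.1,0],[0.04,-0.23,7.2,0],[0.04,-0.23,7.3,0],[0.04,-0.23,7.38,0],[0.04,-0.23,7.44,0],[0.04,-0.23,7.48,0],[0.04,-0.23,7.48,0]]'
```

```text
t: 11.57
eef_pos: [0.4519, 0.3046, 0.0292]
tool_rot: [-0.0, 1.0, -0.0, 0.0]
contact_force: [-0.0, -0.2, 3.1]
gripper_width: 0.424
grasp_force: 30.5
```

```bash
python3 -m jog '[[0,0.08,0,0],[0,0.15,0.03,0],[0,0.15,0.08,0],[0,0.15,0.08,0]]'; python3 -c "
from h import *
print(tool()[0].round(4))"
```

```text
t: 11.9
eef_pos: [0.452, 0.3041, 0.0292]
tool_rot: [-0.001, 1.0, 0.0, 0.001]
contact_force: [-2.0, 1.0, 9.5]
gripper_width: 0.426
grasp_force: 31.1
[0.452  0.3041 0.0292]
```

Force is up to 9.5 N at the expected height, so the dish is on the well floor. Releasing.

```bash
python3 -m jog '[[0,0,-0.05,0],[0,0,-0.05,0],[0,0,-0.05,0],[0,0,-1,0],[0,0,-4,0],[0,0,-7,0],[0,0,-9,0],[0,0,-9,0],[0,0,-9,0]]' -0.35; python3 w.py g3 .4523 .303 .024;  python3 w.py g3b .4523 .303 .0352; python3 -c "
from h import *
plan(.431,-.0025,.08)"
```

```text
t: 12.65
eef_pos: [0.4525, 0.3034, 0.1196]
tool_rot: [-0.001, 1.0, -0.0, 0.001]
contact_force: [-0.5, 0.6, -0.7]
gripper_width: 0.674
grasp_force: 0.0
centre [0.4513 0.3032] top 0.0387 around 0.018 R 0.0198 2617 px rc [224. 276.] tcp [0.4517 0.3027 0.1184] off from tcp [-0.0004  0.0005]
centre [0.4512 0.3035] top 0.0383 around 0.0177 R 0.0198 2657 px rc [223. 275.] tcp [0.4513 0.3024 0.1176] off from tcp [-0.0001  0.0011]
t 12.75 pos [0.4513 0.3024 0.1176] tilt 0.07 shift cm [-2.01 30.48  3.79] turn -0.0 rows 8
```

View pics/g3.png

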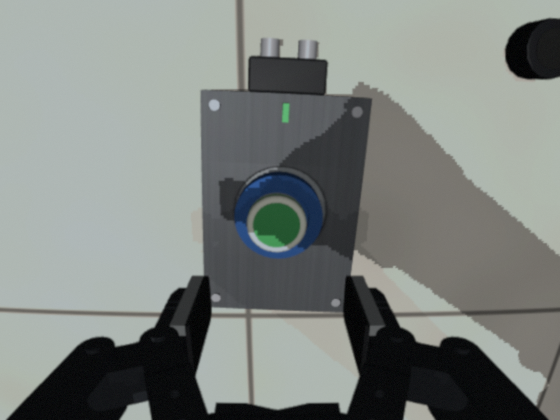

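The dish stands level in the adapter at pixel (276,223), top at 38.5 mm. Next is the weight ring.

```bash
python3 -m jog '[[-2,30.5,0,0],[-2,30.5,0,0],[-2,30.5,0,0],[-2,30.5,0,0],[-2,30.5,0,0],[-2,30.5,0,0],[-2,30.5,0,0],[-2,30.5,2,0],[-2,30.5,3.8,0],[-2,30.5,3.8,0],[-2,30.5,3.8,0],[-2,30.5,3.8,0],[-2,30.5,3.8,0],[-2,30.5,3.8,0]]' -0.45; python3 tips.py; python3 w.py k1 .431 -.0025 .033; python3 -c "
from h import *
plan(.431,-.0025,.0)"
```

```text
t: 13.92
eef_pos: [0.4323, -0.0012, 0.0808]
tool_rot: [-0.0, 1.0, 0.001, 0.001]
contact_force: [0.4, 0.2, -0.0]
gripper_width: 0.722
grasp_force: 0.0
-1 tip z(max,p99) -0.0047 -0.0063 y range at tip -0.0368 -0.0298 x -0.0103 0.0113
1 tip z(max,p99) -0.0047 -0.006 y range at tip 0.0316 0.0386 x -0.0099 0.0112
width 0.7258436669281476
centre [ 0.4304 -0.0032] top 0.0122 around -0.0003 R 0.0255 3593 px rc [231. 279.] tcp [ 0.4321 -0.0015  0.0807] off from tcp [-0.0018 -0.0017]
t 14.02 pos [ 0.4321 -0.0015  0.0807] tilt 0.07 shift cm [-0.12  0.1   8.07] turn 0.001 rows 2
```

View pics/k1.png

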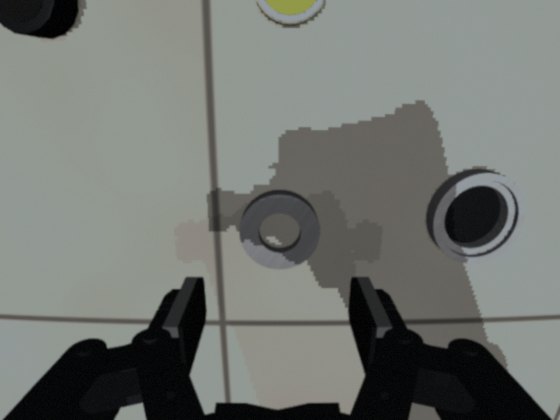

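Weight ring at pixel (279,231), fingers clear of its neighbours.

```bash
python3 -m jog '[[-0.16,0.07,3,0],[-0.16,0.07,5.5,0],[-0.16,0.07,7.3,0],[-0.16,0.07,7.9,0],[-0.16,0.07,8.0,0],[-0.16,0.07,8.0,0],[-0.16,0.07,8.0,0]]' -0.45; python3 -m jog '[[0,0,0,0],[0,0,0,0],[0,0,0,0],[0,0,0,0],[0,0,0,0],[0,0,0,0]]' 1 45; python3 held.py .03 .0 .03
```

```text
t: 14.6
eef_pos: [0.4309, -0.0026, 0.001]
tool_rot: [-0.0, 1.0, -0.0, 0.001]
contact_force: [0.4, -0.3, -0.6]
gripper_width: 0.722
grasp_force: 0.0
t: 15.1
eef_pos: [0.431, -0.0027, 0.0016]
tool_rot: [-0.0, 1.0, -0.0, 0.001]
contact_force: [-1.9, 0.3, 11.1]
gripper_width: 0.561
grasp_force: 44.4
held centre-tcp [-0.0005  0.0002] r 0.0266 top-tcp 0.0106 7041 normal [ 0.    -0.001  1.   ] tcp [ 0.431  -0.0027  0.0016]
```

```bash
python3 -m jog '[[0,0,-0.5,0],[0,0,-2,0],[0,0,-5,0],[0,0,-8,0],[0,-3,-11,0],[2.1,-30.6,-11,0],[2.1,-30.6,-11,0],[2.1,-30.6,-11,0],[2.1,-30.6,-11,0],[2.1,-30.6,-11,0],[2.1,-30.6,-11,0],[2.1,-30.6,-11,0],[2.1,-30.6,-11,0],[2.1,-30.6,-11,0],[2.1,-30.6,-11,0],[2.1,-30.6,-11,0],[2.1,-30.6,-11,0],[2.1,-30.6,-11,0]]'; python3 held.py .03 .0 .03;  python3 w.py k2 .4513 .303 .024; python3 -c "
from h import *
plan(.4517,.3037,.036)"
```

```text
t: 16.65
eef_pos: [0.4514, 0.3019, 0.1102]
tool_rot: [0.0, 1.0, -0.001, 0.0]
contact_force: [-0.3, 0.7, -2.0]
gripper_width: 0.57
grasp_force: 47.0
held centre-tcp [-0.0002  0.0002] r 0.0265 top-tcp 0.0105 7009 normal [ 0.001 -0.001  1.   ] tcp [0.4514 0.3022 0.1102]
centre [0.4515 0.3033] top 0.0386 around 0.018 R 0.0197 2094 px rc [221. 273.] tcp [0.4513 0.3025 0.1102] off from tcp [0.0002 0.0008]
t 16.75 pos [0.4513 0.3025 0.1102] tilt 0.02 shift cm [ 0.04 -0.13  7.42] turn -0.001 rows 2
```

View pics/k2.png

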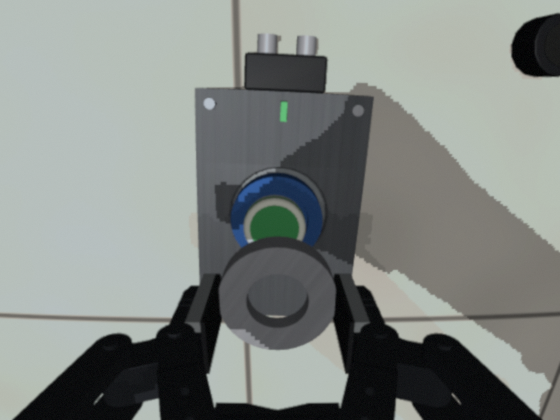

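```bash
python3 -m jog '[[0.02,0,3,0],[0.02,0,5.5,0],[0.02,0,6.4,0],[0.02,0,6.6,0],[0.02,0,6.6,0],[0.02,0,6.6,0],[0.02,0,6.6,0],[0.02,0,6.6,0]]'; python3 -c "
from h import *
plan(.4517,.3037,.0358)"
```

```text
t: 17.42
eef_pos: [0.4521, 0.3038, 0.0453]
tool_rot: [-0.001, 1.0, -0.0, 0.001]
contact_force: [-0.4, 0.2, -1.8]
gripper_width: 0.566
grasp_force: 47.0
t 17.42 pos [0.4521 0.3038 0.0453] tilt 0.13 shift cm [-0.04  0.01  0.95] turn -0.0 rows 1
```

```bash
python3 -m jog '[[-0.04,0,0.2,0],[-0.04,0,0.4,0],[-0.04,0,0.5,0],[-0.04,0,0.6,0],[-0.04,0,0.7,0],[-0.04,0,0.8,0],[-0.04,0,0.88,0],[-0.04,0,0.94,0],[-0.04,0,0.94,0],[-0.04,0,1.0,0],[-0.04,0,1.0,0]]'
```

```text
t: 18.33
eef_pos: [0.4509, 0.3033, 0.0356]
tool_rot: [0.0, 1.0, -0.0, 0.0]
contact_force: [-5.5, -3.7, 16.4]
gripper_width: 0.563
grasp_force: 48.8
```

It has come down fully (TCP at 35.6 mm; it would have stopped at 40 mm if not over the lid). Releasing.

```bash
python3 -m jog '[[0,0,-0.08,0],[0,0,-0.08,0],[0,0,-0.08,0],[0,0,-0.08,0],[0,0,-1,0],[0,0,-4,0],[0,0,-7,0],[0,0,-9,0],[0,0,-9,0],[0,0,-9,0],[0,0,-9,0]]' -0.5; python3 w.py k3 .4513 .303 .027; python3 -c "
from h import *
plan(.675,.1375,.14)"
```

```text
t: 19.25
eef_pos: [0.4506, 0.3029, 0.1238]
tool_rot: [0.0, 1.0, -0.0, -0.0]
contact_force: [0.4, -0.7, -0.3]
gripper_width: 0.751
grasp_force: 0.0
centre [0.4504 0.3024] top 0.0463 around 0.0178 R 0.0253 3361 px rc [223. 276.] tcp [0.4503 0.3027 0.1233] off from tcp [ 0.0002 -0.0003]
t 19.3 pos [0.4503 0.3027 0.1233] tilt 0.1 shift cm [22.47 16.52 -1.69] turn -0.0 rows 7
```

View pics/k3.png

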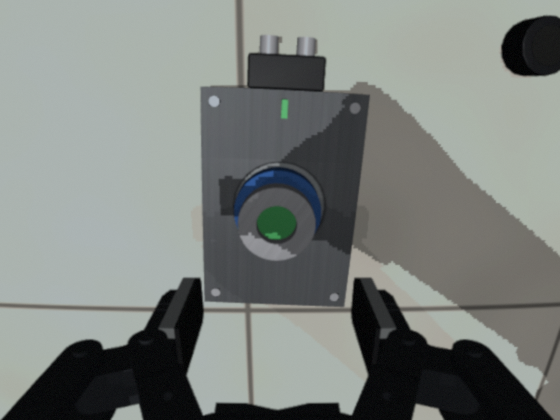

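The weight lies level over the dish at pixel (276,223), top at 46.3 mm as expected. Now the cover.

```bash
python3 -m jog '[[22.5,16.6,-2.7,0],[22.5,16.6,-2.7,0],[22.5,16.6,-2.7,0],[22.5,16.6,-2.7,0],[22.5,16.6,-2.7,0],[22.5,16.6,-2.7,0],[22.5,16.6,-2.7,0],[22.5,16.6,-2.7,0],[22.5,16.6,-2.7,0],[22.5,16.6,-2.7,0],[22.5,16.6,-2.7,0],[22.5,16.6,-2.7,0],[22.5,16.6,-2.7,0],[22.5,16.6,-2.7,0]]' -0.4; python3 w.py c1 .675 .1365 .03; python3 -c "
from h import *
plan(.675,.1365,.036); c=dict(np.load('c1.npz')); D=cloud(c); d=np.hypot(D[...,0]-.675,D[...,1]-.1365); k=(c['depth']>0)&(d>.026)&(d<.042)
q=D[k&(D[...,2]>.02)]; z=np.median(q[:,2]); q=q[abs(q[:,2]-z)<.003]; print('shoulder z',z.round(4),cv2.minEnclosingCircle(q[:,:2].astype(np.float32)))"
```

```text
t: 20.47
eef_pos: [0.6754, 0.1381, 0.1512]
tool_rot: [-0.0, 1.0, 0.001, -0.0]
contact_force: [0.2, 0.5, 0.8]
gripper_width: 0.699
grasp_force: 0.0
centre [0.6768 0.1347] top 0.0497 around 0.0331 R 0.0226 2598 px rc [210. 280.] tcp [0.6755 0.1378 0.1512] off from tcp [ 0.0012 -0.0031]
t 20.52 pos [0.6755 0.1378 0.1512] tilt 0.0 shift cm [-0.05  0.13 11.52] turn 0.001 rows 3
shoulder z 0.0356 ((0.6765109300613403, 0.13485097885131836), 0.03912511467933655)
```

View pics/c1.png

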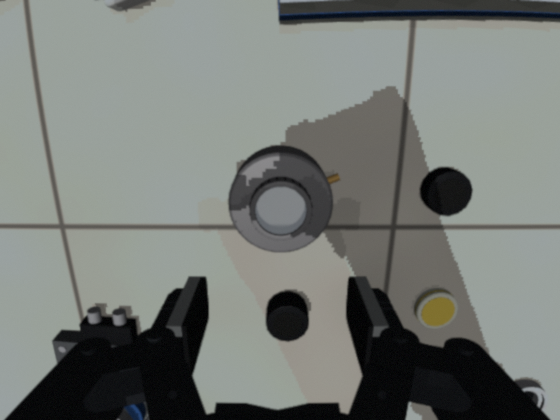

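Cover neck at pixel (280,210), nipple to the right, and the shoulder at 35.6 mm.

```bash
python3 -m jog '[[0.08,0.17,3,0],[0.08,0.17,6.5,0],[0.08,0.17,9.5,0],[0.08,0.17,11,0],[0.08,0.17,11.45,0],[0.08,0.17,11.45,0],[0.08,0.17,11.45,0]]' -0.4; python3 -m jog '[[0,0,0,0],[0,0,0,0],[0,0,0,0],[0,0,0,0],[0,0,0,0],[0,0,0,0]]' 1 50; python3 held.py .027 .0 .03
```

```text
t: 21.1
eef_pos: [0.6778, 0.136, 0.0381]
tool_rot: [-0.0, 1.0, -0.0, 0.001]
contact_force: [-0.1, -0.3, 0.1]
gripper_width: 0.706
grasp_force: 0.0
t: 21.6
eef_pos: [0.6784, 0.136, 0.0393]
tool_rot: [-0.001, 1.0, -0.0, 0.002]
contact_force: [-0.4, 0.5, 7.1]
gripper_width: 0.486
grasp_force: 50.1
held centre-tcp [-0.0001  0.0002] r 0.0244 top-tcp 0.0105 3216 normal [-0.003 -0.002  1.   ] tcp [0.6784 0.136  0.0393]
```

```bash
python3 -m jog '[[0,0,-0.5,0],[0,0,-2,0],[0,0,-5,0],[0,0,-8,0],[-3,-2.3,-10,0],[-7,-5.2,-10,0],[-11,-8.2,-10,0],[-15,-11.2,-10,0],[-19,-14.1,-10,0],[-22.5,-16.7,-10,0],[-22.5,-16.7,-10,0],[-22.5,-16.7,-10,0],[-22.5,-16.7,-10,0],[-22.5,-16.7,-10,0],[-22.5,-16.7,-10,0],[-22.5,-16.7,-10,0],[-22.5,-16.7,-10,0]]'; python3 held.py .025 .0 .03; python3 -c "
from h import *
c=cam('wrist');save(c,'c2.png');plan(.4535,.3027,.0573)
D=cloud(c);p=tool()[0]; q=D[(c['depth']>0)&(abs(D[...,2]-p[2]+.0037)<.003)&(np.hypot(D[...,0]-p[0],D[...,1]-p[1])<.045)]; q=q[q[:,0]>p[0]+.012]; 
from scipy.optimize import least_squares
d=[]; 
for a in np.radians(np.arange(-50,51,4)):
    u=np.array([np.cos(a),np.sin(a)]); e=q[:,:2]-p[:2]; k=abs(e@[-u[1],u[0]])<.0015
    if k.sum()>3: d.append(p[:2]+u*(e[k]@u).max())
d=np.array(d); r=least_squares(lambda s:np.hypot(*(d-s).T)-.039,p[:2]); print('shoulder fit-tcp',(r.x-p[:2]).round(4),np.abs(r.fun).max().round(4),len(d))
s=cam('side'); save(s,'s2.png'); print(np.percentile(q[:,2]-p[2],[5,50,95]).round(4))"
```

```text
t: 23.07
eef_pos: [0.4528, 0.3016, 0.1367]
tool_rot: [0.0, 1.0, -0.001, 0.0]
contact_force: [-0.8, -0.1, -1.6]
gripper_width: 0.487
grasp_force: 50.9
held centre-tcp [-0.0009  0.0002] r 0.0235 top-tcp 0.0105 3134 normal [-0.002 -0.005  1.   ] tcp [0.4525 0.3017 0.1365]
t 23.17 pos [0.4523 0.3019 0.1365] tilt 0.01 shift cm [ 0.12 -0.08  7.92] turn -0.002 rows 2
shoulder fit-tcp [-0.0015 -0.0012] 0.0003 26
[-0.0054 -0.0038 -0.0026]
```

View pics/c2.png

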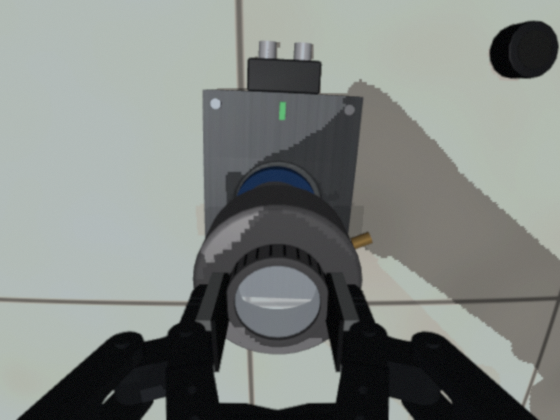

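The cover is held level with its neck at pixel (277,297), and the stack shows behind it at (275,180). I'll lower it to just above the stack and check the alignment.

```bash
python3 -m jog '[[0.1,0,2,0],[0.1,0,3.5,0],[0.1,0,4.2,0],[0.1,0,4.4,0],[0.1,0,4.4,0],[0.1,0,4.4,0],[0.1,0,4.4,0],[0.1,0,4.4,0],[0.1,0,4.4,0]]'; python3 -c "
from h import *
plan(.4535,.3028,.0573)"
```

```text
t: 23.97
eef_pos: [0.453, 0.3028, 0.0932]
tool_rot: [-0.0, 1.0, -0.0, 0.0]
contact_force: [-1.2, 0.5, -2.1]
gripper_width: 0.49
grasp_force: 50.9
t 23.97 pos [0.453  0.3028 0.0932] tilt 0.06 shift cm [0.04 0.   3.59] turn -0.0 rows 1
```

```bash
python3 -m jog '[[0.04,0,0.5,0],[0.04,0,1,0],[0.04,0,1.5,0],[0.04,0,2,0],[0.04,0,2.5,0],[0.04,0,2.9,0],[0.04,0,3.2,0],[0.04,0,3.35,0],[0.04,0,3.45,0],[0.04,0,3.53,0],[0.04,0,3.58,0],[0.04,0,3.62,0],[0.04,0,3.62,0]]'
```

```text
t: 25.05
eef_pos: [0.4531, 0.3026, 0.0572]
tool_rot: [0.0, 1.0, -0.0, 0.0]
contact_force: [-2.1, -2.2, 5.9]
gripper_width: 0.487
grasp_force: 51.8
```

Seated at the predicted height with about 6–8 N of support force. Releasing and lifting.

```bash
python3 -m jog '[[0,0,0.04,0],[0,0,0.04,0],[0,0,0.04,0]]'; python3 -m jog '[[0,0,-0.04,0],[0,0,-0.04,0],[0,0,-0.04,0],[0,0,-0.04,0],[0,0,-1,0],[0,0,-4,0],[0,0,-7,0],[0,0,-10,0],[0,0,-10,0],[0,0,-10,0],[0,0,-10,0],[0,0,-10,0]]' -0.3; python3 w.py c3 .4525 .3025 .03; python3 -c "
from h import *
c=dict(np.load('c3.npz')); D=cloud(c); d=np.hypot(D[...,0]-.4522,D[...,1]-.3022); k=(c['depth']>0)&(d>.025)&(d<.042)&(abs(D[...,2]-.054)<.004)
q=D[k]; A=np.c_[q[:,:2]-q[:,:2].mean(0),np.ones(len(q))]; s=np.linalg.lstsq(A,q[:,2],rcond=None)[0]; print('shoulder z,slope',s[2].round(4),s[:2].round(3),cv2.minEnclosingCircle(q[:,:2].astype(np.float32)))"
```

```text
t: 25.3
eef_pos: [0.4532, 0.3026, 0.0572]
tool_rot: [0.0, 1.0, -0.0, 0.0]
contact_force: [-3.5, -2.3, 10.3]
gripper_width: 0.485
grasp_force: 52.1
t: 26.3
eef_pos: [0.4524, 0.3019, 0.155]
tool_rot: [0.001, 1.0, -0.0, -0.001]
contact_force: [-0.4, 0.5, 0.6]
gripper_width: 0.649
grasp_force: 0.0
centre [0.4515 0.3019] top 0.0676 around 0.0503 R 0.0225 2958 px rc [220. 275.] tcp [0.4524 0.302  0.1548] off from tcp [-0.0009 -0.0001]
shoulder z,slope 0.0536 [-0.004 -0.   ] ((0.4514343738555908, 0.3013973534107208), 0.03931384161114693)
```

View pics/c3.png

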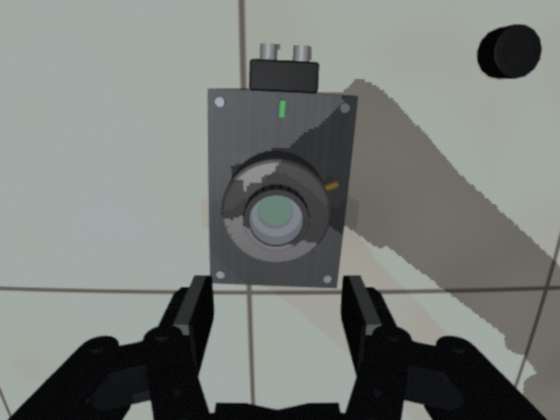

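The cover stands flat at pixel (275,220). Its shoulder is at 53.6 mm with slope below 0.005, its top is at 67.6 mm, and the gripper is clear. Handing in.

```bash
python3 -c "
from station import bot
print(bot.hand_in())"
```

```text
the job is handed in; nothing more can be done
None
```

The blue adapter, green dish, weight ring and cover were built up in the insert in that order, each measured level and at its seated height, and the job was handed in at about 26 s of robot time; `hand_in()` gave no verdict.

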